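Load a dry-block heater and feel the clamp gap with a taper gauge

TASK

Load both aluminium tube blocks into the well of the dry-block heater, standing upright on the well's floor side by side between the stop wall and the sprung clamp plate (either order). Then take the taper gauge from its stand and slide its blade straight down between the clamp plate and the block next to it until it drags snugly, touching both, with the sprung plate barely giving way and the blade not forced or bottomed; finish while still holding the gauge there in the gripper. Leave the bottle, tip box and microplate where they are.

Things in the scene. Friction and masses are not known exactly. Their poses are not given: they have to be found in the camera images.
- heater: White bench heater, 160x170x85 mm, fixed. Origin on the bench under its open well; z up, front panel to -x. In its frame the well is x -33 to +33 mm, floor z 45, rim z 85; stop wall inner face at y = -50 mm, the well runs from there to +y up to the clamp plate. Blocks stand in a row along y, their x along the heater's x (or reversed), leaving 6.5 to 9 mm of slack before the plate.
- clamp: Dark steel bracket of the spring clamp in the heater's well, fixed, carrying the sprung plate; axes like the heater's. Origin at bench height, below the plate's face. Bracket top is at z 94 mm, 27 to 33 mm behind (+y of) the plate's face.
- plate_edge (a point): Point on the sprung steel plate's face (towards the stop wall, square to the heater's y), mid-width, 100 mm above the bench, where the flat face ends and a lip flares back (+y) at 45 degrees, rising 9 mm more. Plate 56 mm wide, 5 mm thick, face from 50 to 100 mm above the bench.
- plate (a joint): How far the sprung plate is pushed back towards the heater's +y, in m: 0 at rest against its stop, travel 12 mm. The spring presses with about 5 N at 0 and adds 0.8 N per mm. Barely giving way means within about 3 mm.
- small_block_mid (a point): Centre, half-way up, of the small aluminium tube block (loose, 0.24 kg): body 60 (its x) x 36 (y) x 52 mm (z up), plus a steel lifting tab 22 (x) x 12 (y) mm standing 34 mm up from the middle of its top. This point is 43 mm above its underside, 9 mm below the body's top. Grip the tab across its 22 mm from above, fingertips just clear of the body's top.
- large_block_mid (a point): Centre, half-way up, of the large aluminium tube block (loose, 0.32 kg): body 60 (its x) x 48 (y) x 52 mm (z up), with the same lifting tab, 22 (x) x 12 (y) mm, 34 mm high. This point is 43 mm above its underside, 9 mm below the body's top.
- gauge_mid (a point): Centre, half-way up, of the taper gauge (loose, 70 g): steel blade 20 mm wide (its x), 62 mm long, thickness (y) tapering evenly on both faces from 3 mm at the tip to 11 mm at the top, under a black handle 30 (x) x 17 (y) x 40 mm (z). Point is 51 mm above the tip, 11 mm below the handle's underside. It starts upright in its stand. In the gap its x lies along the heater's x.
- gauge_tip (a point): Lower end of the gauge's blade, on its centreline.
- gauge: The taper gauge; origin at the blade's tip, z up to the handle.
- small_block: The small tube block; origin at the centre of its underside.
- large_block: The large tube block; origin at the centre of its underside.
- stand: Grey plastic gauge stand, fixed, origin under its centre: 66 (x) x 50 (y) mm, top at 66 mm, with a slot 24 (x) x 13 (y) mm down its middle in which the blade hangs by the handle's underside, so lift straight up 65 mm to clear it.
- bottle: Amber reagent bottle, 60 mm across, 130 mm tall: leave alone.
- tipbox: Grey box of yellow pipette tips, 85 x 122 x 67 mm: leave alone.
- microplate: White flat microplate, 85 x 127 x 14 mm: leave alone.

How it is judged:
On the way:
1. both blocks stand upright on the floor of the heater's well, before the gauge is put between plate and block (z of small_block_mid in the frame of heater between 0.083 and 0.0915 m and x of small_block_mid in the frame of heater between -0.012 and 0.012 m and y of small_block_mid in the frame of heater between -0.055 and 0.055 m and angle between each of small_block_mid, large_block_mid's own z axis and vertical below 0.08 rad and z of large_block_mid in the frame of heater between 0.083 and 0.0915 m and x of large_block_mid in the frame of heater between -0.012 and 0.012 m and y of large_block_mid in the frame of heater between -0.055 and 0.055 m and (z of gauge_tip in the frame of clamp above 0.1 m or horizontal distance between gauge_tip and plate_edge above 0.05 m)), for 0.2 s.
At the end, for the whole second after the job is handed in: Both blocks upright (0.08 rad) on the well floor (3.5 mm). Gauge at rest in the gripper, upright (0.15 rad), within 20 mm of mid-well, tip 15 mm or more below the plate edge, not on the heater, pressing plate and a block (over 0.5 N each), plate pushed back under 3.5 mm (z of small_block_mid in the frame of heater between 0.083 and 0.0915 m and x of small_block_mid in the frame of heater between -0.012 and 0.012 m and y of small_block_mid in the frame of heater between -0.055 and 0.055 m and angle between each of small_block_mid, large_block_mid's own z axis and vertical below 0.08 rad and z of large_block_mid in the frame of heater between 0.083 and 0.0915 m and x of large_block_mid in the frame of heater between -0.012 and 0.012 m and y of large_block_mid in the frame of heater between -0.055 and 0.055 m and contact force between gauge and clamp above 0.5 N and (contact force between gauge and small_block above 0.5 N or contact force between gauge and large_block above 0.5 N) and value of joint plate below 0.0035 m and z of gauge_tip in the frame of clamp below 0.085 m and contact force between gauge and heater below 0.5 N and contact force between the fingers and gauge above 3 N and angle between gauge_mid's own z axis and vertical below 0.15 rad and linear speed of gauge below 0.01 m/s and x of gauge_mid in the frame of heater between -0.02 and 0.02 m); the arm keeps its last pose, push and grip.
It fails at once if the reagent bottle is knocked or shifted more than 20 mm (distance of bottle from where it was at the start of the episode above 0.02 m).
It fails at once if the tip box is knocked or shifted more than 20 mm (distance of tipbox from where it was at the start of the episode above 0.02 m).
It fails at once if the microplate is knocked or shifted more than 20 mm (distance of microplate from where it was at the start of the episode above 0.02 m).
It also fails if it takes over 72 s, if anything falls off the work surface, if the arm or the gripper's body presses on something with over 40 N, if the wrist force passes 120 N, or if a joint passes its speed limit or range.

ROBOT

A 6-joint arm with a two-finger parallel gripper is mounted at the origin on the work surface. World frame = base frame: x ahead of the robot, y to its left, z up, the work surface at z = 0. Lengths are in m, angles in rad, forces in N, time in s.
With the tool pointing down it reaches from about 0.35 to 0.775 m from the base axis. Payload 7.3 kg.
Tool frame: the origin (TCP) lies where the fingers leave the gripper's body, on its centre line; the fingertips stand 66 mm ahead of it and the grasp point (between the pads) lies 47 mm ahead of it (robot.tips_ahead is the distance from the TCP to the fingertips, in m); z points along the fingers, y is the line along which they close (so a half turn about z gives the same grasp; the last joint's range is limited). The gripper opens to 92 mm and grips with 3 to 60 N. Pads are 19 mm wide; open, the fingers measure 130 mm over their backs; the gripper's body (75 mm by 190 mm) begins 47 mm behind the grasp point.
Start: joints at [1.001, 0.342, 1.524, -0, 1.275, -0.146], TCP at [0.216, 0.479, 0.292] pointing down, gripper open.
Joint ranges: [-2.53, 2.53], [-0.77, 2.02], [0.04, 2.7], [-1, 4.14], [0.28, 2.66], [-3.11, 3.11]. Speed limits (rad/s): [2.57, 2.57, 3.14, 3.14, 3.14, 3.14].

INTERFACE

Orientations are given as [roll, pitch, yaw] about the fixed x, y, z axes, in that order (R = Rz(yaw) Ry(pitch) Rx(roll)).
In Python, from cell import robot gives the robot as it stands.
- The arm moves only by the shell command python3 -m inch 'ROWS' [FORCE]. ROWS is a JSON object of lists of equal length, an entry for each row: "travel": the shift along the tool's x, y, z in mm, a list of three; "turn": the turn about the tool's z in units of 5 degrees (1.0 is 5 degrees); "claw": the closure, from -1 (fully open) to 1 (shut). A call has 1 to 12 rows; each row is the pose to reach, as a shift and turn from the pose commanded when the call began, along the tool's axes at that moment; what a row does not reach only later rows make up. A row lasts 1/10 s, in which the tool goes at most 50 mm and 8.59 degrees, less where a joint would pass 70% of its speed; a pose out of reach is approached as far as the arm can. A call with a gripper value outside its range is refused whole. The fingers move at their own pace and stop on an object; FORCE is the grip in N (left out, the last holds). Time passes only in rows, so rows that repeat a pose let the fingers close. It gives the time, the measured TCP pose, the force, the opening and the grip force at its end, in the units of the state.
- robot.observe(): the state, without advancing time (a new reading comes with each control period).
- robot.read_camera(name): name is "side" or "top"; returns a dict with "pixels" (384x512x3 uint8, red, green, blue), "fx", "fy", "cx", "cy" (pixels), "k1" (the pictures are not rectified: a ray, as slopes to the right and down, at radius r is drawn at 1 + k1 r^2 times it, then the intrinsics apply), "cam_to_world" (4x4, takes a point from camera to world coordinates). Camera axes: x right, y down, z forward; pixel columns grow to the right and rows downward; lengths in m; the calibration is good to about 2 mm. A picture is of the moment at which its call begins. There is no depth.
- robot.hand_in(): hands the job in; it is judged then, once.
The state is a dict: "time": time; "qpos": joint angles; "qvel": joint speeds; "joint_efforts": joint torques, N m; "tool_pos": TCP position; "tool_rot": TCP orientation; "contact_force": force on the tool from outside, world axes, zero at the start; "torque": the same for the moment, N m; "opening": finger opening in m; "grip_force": force on a finger pad.
Only numpy, scipy, OpenCV 4.12 (cv2) and the standard library are available. Lean on these libraries where they do the work, as an engineer would, in place of code of your own. Each camera call takes 0.05 s, during which the arm holds its last target. There are 200 camera calls.

## Working session

There is one attempt and no reset: what is moved stays moved. The work goes in short steps, Python scripts to look and compute and a shell command to move; the robot and the scene stay as the last step left them, time stands still between calls to the robot, and variables do not carry over. Pictures are saved under pics/ and viewed, at most 10 in all, crops included, and the job is handed in when it is done.

```bash
ls; mkdir -p pics
cat > h.py <<'E'
import numpy as np, cv2
from cell import robot
def snap(n):
    d=robot.read_camera(n); return d
def ray(d,u,v):
    x=(u-d['cx'])/d['fx'];y=(v-d['cy'])/d['fy']
    rd=np.hypot(x,y); r=rd
    for _ in range(20): r=rd/(1+d['k1']*r*r)
    s=r/rd if rd>0 else 1
    M=np.array(d['cam_to_world']); return M[:3,3],M[:3,:3]@np.array([x*s,y*s,1])
def onz(d,u,v,z):
    o,r=ray(d,u,v); return o+r*(z-o[2])/r[2]
def proj(d,p):
    M=np.array(d['cam_to_world']); c=M[:3,:3].T@(np.array(p)-M[:3,3]); x,y=c[:2]/c[2]; k=1+d['k1']*(x*x+y*y)
    return x*k*d['fx']+d['cx'],y*k*d['fy']+d['cy']
def tri(d1,p1,d2,p2):
    o1,r1=ray(d1,*p1);o2,r2=ray(d2,*p2)
    t=np.linalg.lstsq(np.c_[r1,-r2],o2-o1,rcond=None)[0]
    a=o1+t[0]*r1;b=o2+t[1]*r2; return (a+b)/2,np.linalg.norm(a-b)
def save(d,f,crop=None,s=1):
    im=d['pixels'][:,:,::-1]
    if crop: a,b,c,e=crop; im=im[b:e,a:c]
    cv2.imwrite('pics/'+f,cv2.resize(im,None,fx=s,fy=s,interpolation=cv2.INTER_CUBIC))
E
python3 - <<'E'
from h import *
import pickle
for n in('top','side'):
    d=snap(n);save(d,n+'0.png',None,1.5);pickle.dump(d,open(n+'0.pkl','wb'))
    print(n,d['fx'],d['k1'],np.round(d['cam_to_world'],3).tolist())
print(robot.observe())
E
```

```text
pics
top 351.6775640203865 -0.05832994320544291 [[0.006, -0.99, 0.139, 0.51], [-1.0, -0.005, 0.007, 0.008], [-0.006, -0.139, -0.99, 0.965], [0.0, 0.0, 0.0, 1.0]]
side 420.81851017105214 0.003164746177879661 [[0.754, -0.444, 0.485, 0.051], [-0.657, -0.523, 0.542, -0.634], [0.013, -0.727, -0.686, 0.858], [0.0, 0.0, 0.0, 1.0]]
{'time': 0.1, 'qpos': array([ 1.00100039e+00,  3.42636392e-01,  1.52491144e+00, -7.60747122e-06,
        1.27540296e+00, -1.46038866e-01]), 'qvel': array([-0.00189491, -0.00197738, -0.00187137,  0.00129232, -0.00088887,
       -0.00087849]), 'joint_efforts': array([ 5.44867580e-04, -4.32005596e+01, -2.44693637e+01,  7.18445540e-02,
        5.25597122e-02, -7.26399412e-05]), 'tool_pos': array([0.21572546, 0.47833255, 0.29162656]), 'tool_rot': array([-3.14024792e+00, -1.90438477e-04,  2.71783768e+00]), 'contact_force': array([-0.28671062,  0.45541589,  0.28867594]), 'torque': array([0.00483604, 0.05227053, 0.06251465]), 'grip_force': 0.0, 'opening': 0.092038830330771}
```

View pics/top0.png

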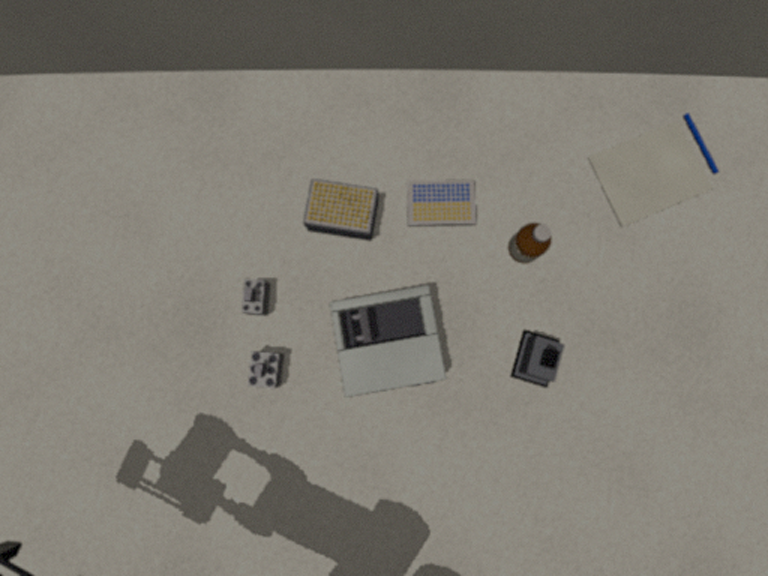

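View pics/side0.png

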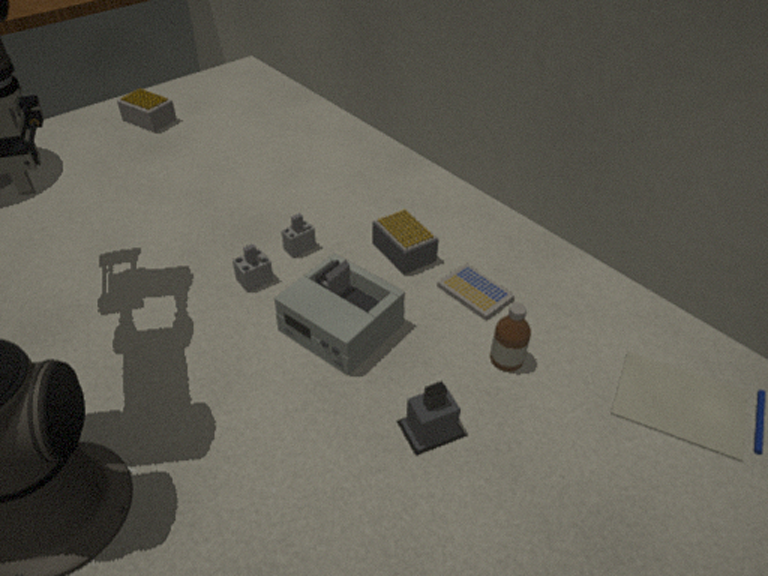

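The top view shows (picture pixels) the heater at (390,340) with its clamp at the left end of the well (355,325), the small block at (256,297), the large block at (266,369) and the gauge in its stand at (540,358). The side view shows the same, with the heater at (340,310) and the gauge at (435,395). I'll enlarge these areas to get corner pixels.

Run:
```python
from h import *
import pickle
t=pickle.load(open('top0.pkl','rb'));s=pickle.load(open('side0.pkl','rb'))
def crop(d,x,y,w,h,S):
    im=d['pixels'][y:y+h,x:x+w,::-1]; im=cv2.convertScaleAbs(im,alpha=1.5)
    im=cv2.resize(im,None,fx=S,fy=S,interpolation=cv2.INTER_CUBIC)
    for i in range(0,w,10):
        cv2.line(im,(i*S,0),(i*S,6),(0,0,255),1); cv2.putText(im,str(x+i),(i*S,16),0,.35,(0,0,255),1)
    for i in range(0,h,10):
        cv2.line(im,(0,i*S),(6,i*S),(0,0,255),1); cv2.putText(im,str(y+i),(8,i*S+4),0,.35,(0,0,255),1)
    return im
A=np.zeros((590,800,3),np.uint8)
def put(im,x,y): A[y:y+im.shape[0],x:x+im.shape[1]]=im
put(crop(t,215,185,85,80,6),0,0)      #510x480
put(crop(t,155,180,40,84,7),515,0)    #280x588
cv2.imwrite('pics/z1.png',A)
A[:]=0
put(crop(t,335,212,45,48,7),0,0)  #315x336
put(crop(s,180,165,95,85,5),320,0) #475x425
put(crop(s,150,135,65,65,4),0,340-4) if 0 else None
put(crop(s,262,245,52,60,4),0,340)
cv2.imwrite('pics/z2.png',A)
```

```text
(no output)
```

View pics/z1.png

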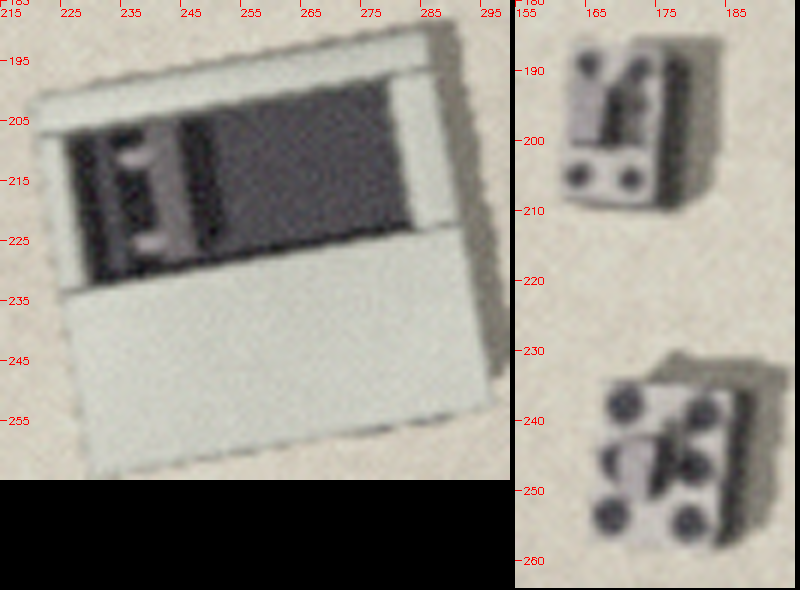

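View pics/z2.png

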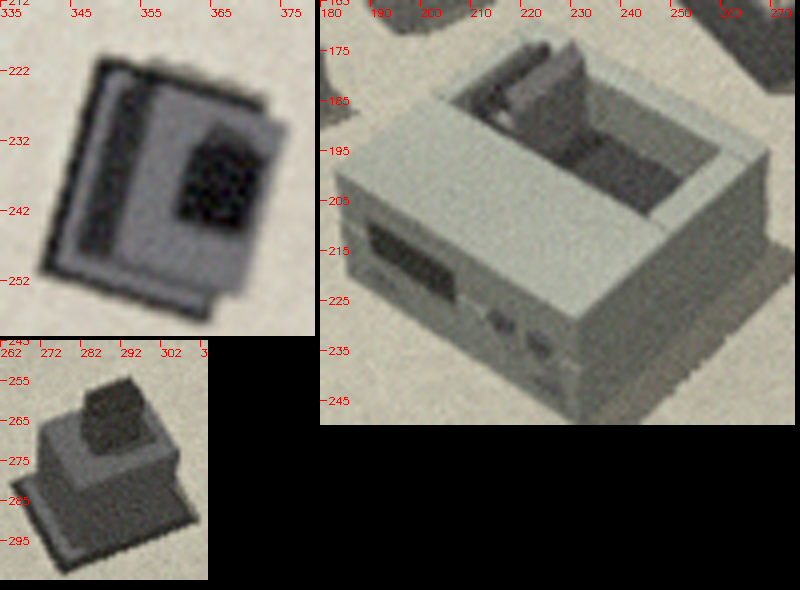

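Crops show (image pixels), in the top view: well rim corners at about (225.7,207.5), (279.7,198), (283.8,223.3) and (230.3,233); block top corners small (163.6,186.4)…(162.1,208.6) and large (168.1,234.3)…(165.7,257.9); plate lip at x≈240–246; handle at about (362–372, 230–245).

Run:
```python
from h import *
import pickle
t=pickle.load(open('top0.pkl','rb'));s=pickle.load(open('side0.pkl','rb'))
P=lambda pts,z:np.array([onz(t,u,v,z)[:2] for u,v in pts])
def rect(n,pts,z):
    p=P(pts,z); c=p.mean(0); e=np.linalg.norm(np.roll(p,-1,0)-p,axis=1)*1000
    # order: TL TR BR BL ; image left=+y, up=+x -> x axis = left/right edges
    ax=(p[0]+p[1]-p[2]-p[3]); ay=(p[0]+p[3]-p[1]-p[2])
    print(n,c.round(4),'edges',e.round(1),'yaw_x',np.degrees(np.arctan2(ax[1],ax[0])).round(2),'yaw_y',(np.degrees(np.arctan2(ay[1],ay[0]))-90).round(2)); return p
rect('heater top',[(221.5,202),(287.5,189),(297,252.5),(230.3,264)],.085)
w=rect('well',[(225.7,207.5),(279.7,198),(283.8,223.3),(230.3,233)],.085)
rect('small',[(163.6,186.4),(176,186.4),(175,209.3),(162.1,208.6)],.052)
rect('large',[(168.1,234.3),(186.4,234.6),(184.6,258.3),(165.7,257.9)],.052)
rect('standtop?',[(349.3,220.3),(372.7,227.3),(365,257.7),(341.4,250.5)],.0)
print('plate',P([(245.3,205.3),(247.2,228.7)],.1))
print('wall mid',(w[1]+w[2])/2)
# handle masks in top
for d,n,(x,y,ww,hh) in((t,'top',(355,222,25,30)),(s,'side',(278,250,24,28))):
    g=cv2.cvtColor(d['pixels'],cv2.COLOR_RGB2GRAY)[y:y+hh,x:x+ww]
    th,m=cv2.threshold(g,0,255,cv2.THRESH_OTSU+cv2.THRESH_BINARY_INV)
    cs=max(cv2.findContours(m,0,2)[0],key=cv2.contourArea); r=cv2.minAreaRect(cs)
    print(n,th,r, (cv2.boxPoints(r)+[x,y]).round(1).tolist())
# guess of gauge handle centre top z .106: project for check
```

```text
heater top [0.5362 0.0112] edges [169.6 159.7 166.8 155.2] yaw_x 8.61 yaw_y 10.74
well [0.5639 0.0218] edges [137.8  64.2 135.4  64.7] yaw_x 10.1 yaw_y 10.42
small [0.6111 0.2478] edges [33.  60.5 34.2 58.7] yaw_x -0.9 yaw_y -1.24
large [0.4851 0.2248] edges [47.8 60.5 49.  60.5] yaw_x -3.26 yaw_y -0.47
standtop? [ 0.5061 -0.2562] edges [66.9 85.6 66.8 85.2] yaw_x -16.19 yaw_y -16.66
plate [[0.5877719  0.04542342]
 [0.53035131 0.04018891]]
wall mid [ 0.57626169 -0.04537323]
top 92.0 ((10.0, 14.5), (29.0, 20.0), 90.0) [[355.0, 222.0], [375.0, 222.0], [375.0, 251.0], [355.0, 251.0]]
side 85.0 ((11.5, 15.5), (23.0, 23.0), 0.0) [[278.0, 277.0], [278.0, 254.0], [301.0, 254.0], [301.0, 277.0]]
```

```bash
cat >> h.py <<'E'
def go(x,y,z,yaw=None):
    o=robot.observe(); p=o['tool_pos']; from scipy.spatial.transform import Rotation as Ro
    R=Ro.from_euler('xyz',o['tool_rot']).as_matrix()
    d=R.T@(np.array([x,y,z])-p)*1000
    cy=np.degrees(o['tool_rot'][2]); t=0 if yaw is None else -((yaw-cy+180)%360-180)/5
    print('t',round(o['time'],2),'travel',d.round(1).tolist(),'turn',round(t,2),'pos',p.round(4),'yaw',round(cy,2),'F',np.round(o['contact_force'],1))
E
python3 -c "
from h import *
go(.6111,.2478,.20,89)"
```

```text
t 0.1 travel [-455.2, -47.4, 91.6] turn 13.34 pos [0.2157 0.4783 0.2916] yaw 155.72 F [-0.3  0.5  0.3]
```

```bash
python3 -m inch '{"travel":[[-455,-47,92],[-455,-47,92],[-455,-47,92],[-455,-47,92],[-455,-47,92],[-455,-47,92],[-455,-47,92],[-455,-47,92],[-455,-47,92],[-455,-47,92],[-455,-47,92],[-455,-47,92]],"turn":[13.3,13.3,13.3,13.3,13.3,13.3,13.3,13.3,13.3,13.3,13.3,13.3],"claw":[-1,-1,-1,-1,-1,-1,-1,-1,-1,-1,-1,-1]}' 20
python3 - <<'E'
from h import *
go(.6111,.2478,.121,89)
d=snap('top')
# tab top estimate
save(d,'a.png',(120,150,280,270),4.5)
d=snap('side');print(proj(d,(.6111,.2478,.086)))
import cv2
a=cv2.imread('pics/a.png');
E
```

```text
time: 1.3
tool_pos: [0.6105, 0.249, 0.1998]
tool_rot: [-3.14, -0.0, 1.557]
contact_force: [-0.4, -0.6, 0.3]
opening: 0.0917
grip_force: 0.0
t 1.3 travel [-1.2, 0.8, 78.8] turn 0.04 pos [0.6105 0.249  0.1998] yaw 89.22 F [-0.4 -0.6  0.3]
(np.float64(197.73490255500548), np.float64(143.86806900328344))
```

```bash
python3 -m inch '{"travel":[[-1,1,40],[-1,1,79],[-1,1,79],[-1,1,79],[-1,1,79],[-1,1,79],[-1,1,79],[-1,1,79],[-1,1,79],[-1,1,79]],"turn":[0,0,0,0,0,0,0,0,0,0],"claw":[-1,-1,-1,-1,0.8,0.8,0.8,0.8,0.8,0.8]}' 25
python3 - <<'E'
from h import *
d=snap('top');save(d,'b.png',(140,160,220,230),8)
go(.6111,.2478,.121,89);o=robot.observe();print(o['opening'],o['grip_force'])
E
```

```text
time: 2.4
tool_pos: [0.6123, 0.2475, 0.1213]
tool_rot: [3.141, -0.0, 1.557]
contact_force: [0.3, -0.2, -0.2]
opening: 0.0486
grip_force: 0.0
t 2.45 travel [0.2, -1.2, 0.3] turn 0.04 pos [0.6123 0.2476 0.1213] yaw 89.21 F [-0.   0.  -0.9]
0.04412029406924337 0.0
```

```bash
python3 -m inch '{"travel":[[0,0,0],[0,0,0],[0,0,0],[0,0,0],[0,0,0],[0,0,0],[0,0,0],[0,0,0]],"turn":[0,0,0,0,0,0,0,0],"claw":[1,1,1,1,1,1,1,1]}' 25;  python3 -m inch '{"travel":[[0,0,-30],[0,0,-70],[0,0,-110],[0,0,-110],[0,0,-110],[0,0,-110]],"turn":[0,0,0,0,0,0],"claw":[1,1,1,1,1,1]}'
python3 - <<'E'
from h import *
go(.5674,.0038,.25,100.3)
print(robot.observe()['contact_force'])
E
```

```text
time: 3.25
tool_pos: [0.6123, 0.2476, 0.121]
tool_rot: [-3.141, -0.0, 1.557]
contact_force: [0.1, -0.7, -2.0]
opening: 0.0219
grip_force: 25.0
time: 3.85
tool_pos: [0.6115, 0.2474, 0.2294]
tool_rot: [-3.139, 0.001, 1.557]
contact_force: [0.3, 0.2, -2.8]
opening: 0.0219
grip_force: 25.0
t 3.85 travel [-244.2, -40.9, -20.2] turn -2.22 pos [0.6115 0.2474 0.2294] yaw 89.22 F [ 0.3  0.2 -2.8]
[ 0.29273997  0.23196957 -2.80819835]
```

```bash
python3 -c "
from h import *
go(.5728,-.0257,.25,100.3)"
```

```text
t 3.85 travel [-273.6, -35.1, -20.2] turn -2.22 pos [0.6115 0.2474 0.2294] yaw 89.22 F [ 0.3  0.2 -2.8]
```

```bash
python3 -m inch '{"travel":[[-20,-4,-20],[-60,-9,-20],[-100,-13,-20],[-140,-18,-20],[-180,-24,-20],[-220,-30,-20],[-255,-34,-20],[-274,-35,-20],[-274,-35,-20],[-274,-35,-20],[-274,-35,-20]],"turn":[-2.2,-2.2,-2.2,-2.2,-2.2,-2.2,-2.2,-2.2,-2.2,-2.2,-2.2],"claw":[1,1,1,1,1,1,1,1,1,1,1]}' ;  python3 -m inch '{"travel":[[0,0,25],[0,0,25],[0,0,25]],"turn":[0,0,0],"claw":[1,1,1]}'
python3 - <<'E'
from h import *
import pickle
go(.5728,-.0257,.166,100.3)
A=[]
for n,b in(('top',(210,180,300,260)),('side',(180,130,280,230))):
    d=snap(n);pickle.dump(d,open(n+'1.pkl','wb'))
    im=cv2.convertScaleAbs(d['pixels'][b[1]:b[3],b[0]:b[2],::-1],alpha=1.6)
    im=cv2.resize(im,(400,400*im.shape[0]//im.shape[1]),interpolation=cv2.INTER_CUBIC)
    A.append(cv2.copyMakeBorder(im,0,400-im.shape[0],0,0,cv2.BORDER_CONSTANT))
cv2.imwrite('pics/c.png',np.hstack(A))
E
```

```text
time: 4.95
tool_pos: [0.5734, -0.0249, 0.2504]
tool_rot: [-3.14, -0.001, 1.75]
contact_force: [-0.4, 0.7, -2.4]
opening: 0.022
grip_force: 25.0
time: 5.25
tool_pos: [0.5734, -0.0249, 0.226]
tool_rot: [-3.14, -0.001, 1.75]
contact_force: [1.4, 0.2, -3.1]
opening: 0.0216
grip_force: 25.0
t 5.25 travel [-0.7, -0.6, 60.0] turn -0.0 pos [ 0.5734 -0.0249  0.226 ] yaw 100.29 F [ 1.4  0.2 -3.1]
```

View pics/c.png

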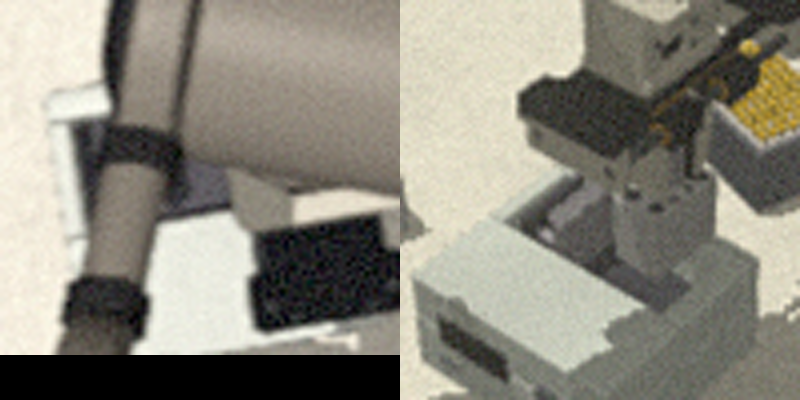

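The side view shows the held block above the well, its nearest lower corner at crop (655,275) and right lower corner at (712,235). I'll compare this with the prediction, and the side-view well corners with the heater frame.

Run:
```python
from h import *
import pickle
s=pickle.load(open('side0.pkl','rb'))
y=np.radians(10.3);R=np.array([[np.cos(y),-np.sin(y)],[np.sin(y),np.cos(y)]]);o=np.array([.5674,.0038])
for n,p in(('front-stop',(245.6,208)),('back-stop',(260.4,194.4)),('front-far',(206,185.4))):
    q=onz(s,*p,.085)[:2];print(n,q.round(4),(R.T@(q-o)*1000).round(1))
c=np.array([.5734,-.0249])
print('held block in heater',(R.T@(c-o)*1000).round(1))
for z in(.105,.157):
  for a,b in((-30,-18),(30,-18),(-30,18)):
    q=c+R@np.array([a,b])/1000; u,v=proj(s,(*q,z)); print(z,a,b,'crop',round(400+(u-180)*4),round((v-130)*4))
```

```text
front-stop [ 0.5453 -0.0542] [-32.1 -53.2]
back-stop [ 0.6084 -0.041 ] [ 32.4 -51.4]
front-far [0.5191 0.0814] [-33.6  84.9]
held block in heater [  0.8 -29.3]
0.105 -30 -18 crop 658 283
0.105 30 -18 crop 716 234
0.105 -30 18 crop 615 259
0.157 -30 -18 crop 658 223
0.157 30 -18 crop 718 174
0.157 -30 18 crop 614 199
```

```bash
python3 -m inch '{"travel":[[0,-0.5,10],[0,-0.5,16],[0,-0.5,20],[0,-0.5,24],[0,-0.5,28],[0,-0.5,32],[0,-0.5,32]],"turn":[0,0,0,0,0,0,0],"claw":[1,1,1,1,1,1,1]}' ; python3 -c "
from h import *
go(.5728,-.0257,.166,100.3)"
```

```text
time: 6.05
tool_pos: [0.5728, -0.0259, 0.1936]
tool_rot: [-3.141, -0.0, 1.749]
contact_force: [0.1, -0.0, -1.7]
opening: 0.0217
grip_force: 25.0
t 6.05 travel [0.2, 0.1, 27.6] turn -0.02 pos [ 0.5728 -0.0259  0.1936] yaw 100.21 F [ 0.1 -0.  -1.7]
```

Inside the rim without contact; continue to the floor.

```bash
python3 -m inch '{"travel":[[0,0,8],[0,0,16],[0,0,22],[0,0,25],[0,0,26.5],[0,0,28],[0,0,28]],"turn":[0,0,0,0,0,0,0],"claw":[1,1,1,1,1,1,1]}' ; python3 -c "
from h import *
go(.5728,-.0257,.166,100.3)"
```

```text
time: 6.75
tool_pos: [0.5731, -0.026, 0.1662]
tool_rot: [3.142, -0.0, 1.749]
contact_force: [0.2, 0.3, -2.0]
opening: 0.0221
grip_force: 25.0
t 6.75 travel [0.3, -0.2, 0.2] turn -0.02 pos [ 0.5731 -0.026   0.1662] yaw 100.22 F [ 0.2  0.3 -2. ]
```

```bash
python3 -m inch '{"travel":[[0,0,0.7],[0,0,1.5],[0,0,1.5]],"turn":[0,0,0],"claw":[1,1,1]}' ; python3 -m inch '{"travel":[[-1,0,0],[-2,0,0],[-2,0,0]],"turn":[0,0,0],"claw":[1,1,1]}'
```

```text
time: 7.05
tool_pos: [0.5732, -0.026, 0.1659]
tool_rot: [3.141, 0.0, 1.749]
contact_force: [-2.7, -0.2, 5.3]
opening: 0.022
grip_force: 25.0
time: 7.35
tool_pos: [0.5734, -0.0273, 0.1659]
tool_rot: [3.141, -0.001, 1.749]
contact_force: [-3.3, 3.8, 5.3]
opening: 0.0217
grip_force: 25.0
```

```bash
python3 -m inch '{"travel":[[-1,0,0],[-2,0,0],[-2,0,0]],"turn":[0,0,0],"claw":[1,1,1]}';python3 -m inch '{"travel":[[-1,0,0],[-1.5,0,0],[-1.5,0,0]],"turn":[0,0,0],"claw":[1,1,1]}'
```

```text
time: 7.65
tool_pos: [0.5738, -0.0292, 0.1658]
tool_rot: [3.14, -0.001, 1.749]
contact_force: [-2.5, 3.5, 6.1]
opening: 0.0219
grip_force: 25.0
time: 7.95
tool_pos: [0.5738, -0.0297, 0.1659]
tool_rot: [3.141, -0.003, 1.749]
contact_force: [-4.0, 8.9, 7.4]
opening: 0.022
grip_force: 25.0
```

```bash
python3 -m inch '{"travel":[[0.5,0,-0.5],[0.5,0,-0.5],[0.5,0,-0.5],[0.5,0,-0.5],[0,0,-30],[0,0,-60],[0,0,-90],[0,0,-90],[0,0,-90]],"turn":[0,0,0,0,0,0,0,0,0],"claw":[0,-1,-1,-1,-1,-1,-1,-1,-1]}' ; python3 -c "
from h import *
go(.4851,.2248,.20,88)"
```

```text
time: 8.85
tool_pos: [0.5741, -0.0315, 0.255]
tool_rot: [3.14, 0.0, 1.749]
contact_force: [0.1, 0.1, -1.0]
opening: 0.0887
grip_force: 0.0
t 8.85 travel [268.1, -42.2, 54.8] turn 2.44 pos [ 0.5741 -0.0315  0.255 ] yaw 100.21 F [ 0.1  0.1 -1. ]
```

```bash
python3 -m inch '{"travel":[[50,-8,0],[100,-16,10],[150,-24,20],[200,-32,35],[250,-40,50],[268,-42,55],[268,-42,55],[268,-42,55],[268,-42,55]],"turn":[2.4,2.4,2.4,2.4,2.4,2.4,2.4,2.4,2.4],"claw":[-1,-1,-1,-1,-1,-1,-1,-1,-1]}'
python3 - <<'E'
from h import *
go(.4851,.2248,.121,88)
d=snap('side')
im=cv2.convertScaleAbs(d['pixels'][140:240,130:290,::-1],alpha=1.6)
cv2.imwrite('pics/d.png',cv2.resize(im,None,fx=5,fy=5,interpolation=cv2.INTER_CUBIC))
u,v=proj(d,(.4851,.2248,.086));print((u-130)*5,(v-140)*5)
u,v=proj(d,(.5734,-.0277,.131));print((u-130)*5,(v-140)*5)
E
```

```text
time: 9.75
tool_pos: [0.4855, 0.224, 0.1993]
tool_rot: [-3.141, 0.0, 1.539]
contact_force: [0.2, -0.3, -0.2]
opening: 0.0915
grip_force: 0.0
t 9.75 travel [0.8, -0.4, 78.3] turn 0.03 pos [0.4855 0.224  0.1993] yaw 88.17 F [ 0.2 -0.3 -0.2]
182.63839892960135 122.95601404102271
586.2458288717302 223.90484036390092
```

View pics/d.png

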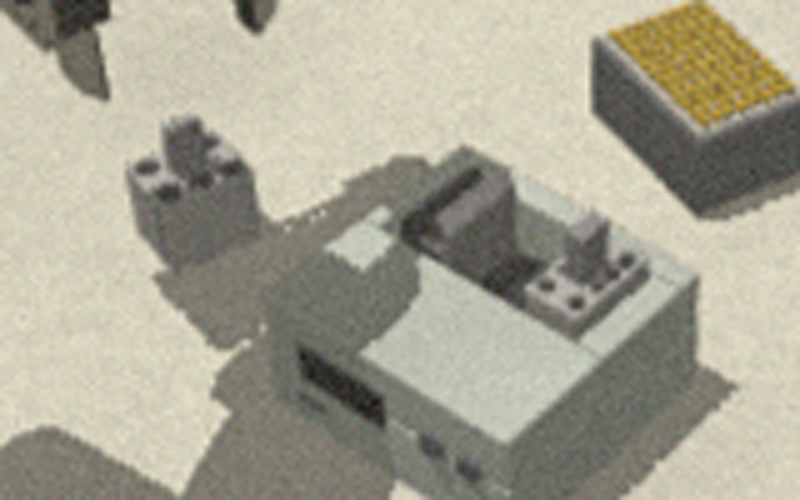

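The small block stands in the well with its tab at (587,222), as predicted. The large block's tab top at (183,122) also matches. Now grip the large block.

```bash
python3 -m inch '{"travel":[[1,-0.5,40],[1,-0.5,78],[1,-0.5,78],[1,-0.5,78],[1,-0.5,78],[1,-0.5,78],[1,-0.5,78],[1,-0.5,78],[1,-0.5,78],[1,-0.5,78],[1,-0.5,78],[1,-0.5,78]],"turn":[0,0,0,0,0,0,0,0,0,0,0,0],"claw":[0,0,0,0.3,1,1,1,1,1,1,1,1]}' 25;  python3 -m inch '{"travel":[[0,0,0],[0,0,0],[0,0,-30],[0,0,-70],[0,0,-110],[0,0,-130],[0,0,-130],[0,0,-130]],"turn":[0,0,0,0,0,0,0,0],"claw":[1,1,1,1,1,1,1,1]}'
python3 - <<'E'
from h import *
import numpy as np
y=np.radians(10.3);R=np.array([[np.cos(y),-np.sin(y)],[np.sin(y),np.cos(y)]])
t=np.array([.5674,.0038])+R@[0,.0115];print(t)
go(*t,.25,100.3)
E
```

```text
time: 11.0
tool_pos: [0.4846, 0.226, 0.1219]
tool_rot: [-3.142, -0.0, 1.54]
contact_force: [-0.9, -0.2, 3.9]
opening: 0.022
grip_force: 25.0
time: 11.8
tool_pos: [0.4842, 0.2258, 0.2504]
tool_rot: [-3.14, 0.0, 1.54]
contact_force: [-0.0, -0.4, -4.4]
opening: 0.022
grip_force: 25.0
[0.56534377 0.01511468]
t 11.8 travel [-208.0, 87.7, 0.3] turn -2.42 pos [0.4842 0.2258 0.2504] yaw 88.22 F [-0.  -0.4 -4.4]
```

```bash
python3 -m inch '{"travel":[[-40,17,0],[-80,34,0],[-120,51,0],[-160,68,0],[-190,80,0],[-207,88,0],[-207,88,0],[-207,88,0],[-207,88,0],[-207,88,0]],"turn":[-2.4,-2.4,-2.4,-2.4,-2.4,-2.4,-2.4,-2.4,-2.4,-2.4],"claw":[1,1,1,1,1,1,1,1,1,1]}'
python3 - <<'E'
from h import *
go(.56525,.0156,.23,100.3)
d=snap('side')
im=cv2.convertScaleAbs(d['pixels'][130:230,180:280,::-1],alpha=1.6)
cv2.imwrite('pics/e.png',cv2.resize(im,None,fx=6,fy=6,interpolation=cv2.INTER_CUBIC))
o=robot.observe();c=o['tool_pos'];y=np.radians(10.3);R=np.array([[np.cos(y),-np.sin(y)],[np.sin(y),np.cos(y)]])
for z in(.129,.181):
  for a,b in((-30,-24),(30,-24),(-30,24)):
    q=c[:2]+R@np.array([a,b])/1000; u,v=proj(d,(*q,z)); print(z,a,b,'crop',round((u-180)*6),round((v-130)*6))
E
```

```text
time: 12.8
tool_pos: [0.5658, 0.0176, 0.2516]
tool_rot: [-3.141, -0.0, 1.751]
contact_force: [-0.2, -0.7, -3.5]
opening: 0.0216
grip_force: 25.0
t 12.8 travel [-1.9, -0.9, 21.6] turn 0.0 pos [0.5658 0.0176 0.2516] yaw 100.32 F [-0.2 -0.7 -3.5]
0.129 -30 -24 crop 320 346
0.129 30 -24 crop 409 275
0.129 -30 24 crop 236 298
0.181 -30 -24 crop 318 253
0.181 30 -24 crop 410 182
0.181 -30 24 crop 231 206
```

View pics/e.png

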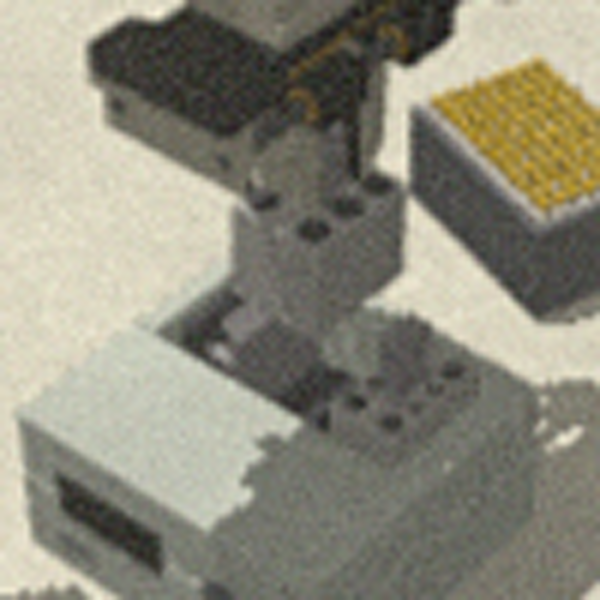

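The held block's corners — near top (318,248), near bottom (318,343), left (235,290) — match the prediction within about 1 mm. Lowering it.

```bash
python3 -m inch '{"travel":[[-2,-1,20],[-2,-1,36],[-2,-1,43],[-2,-1,46],[-2,-1,49],[-2,-1,52],[-2,-1,55],[-2,-1,58],[-2,-1,58]],"turn":[0,0,0,0,0,0,0,0,0],"claw":[1,1,1,1,1,1,1,1,1]}' ; python3 -c "
from h import *
go(.56525,.0156,.167,100.3)"
```

```text
time: 13.75
tool_pos: [0.5654, 0.0141, 0.1934]
tool_rot: [-3.141, -0.0, 1.749]
contact_force: [-0.5, -0.5, -3.2]
opening: 0.022
grip_force: 25.0
t 13.75 travel [1.5, 0.1, 26.4] turn -0.02 pos [0.5654 0.0141 0.1934] yaw 100.21 F [-0.5 -0.5 -3.2]
```

```bash
python3 -m inch '{"travel":[[0.5,0,8],[0.5,0,15],[0.5,0,21],[0.5,0,24],[0.5,0,26],[0.5,0,27.5],[0.5,0,28.5],[0.5,0,28.5]],"turn":[0,0,0,0,0,0,0,0],"claw":[1,1,1,1,1,1,1,1]}' ; python3 -c "
from h import *
go(.56525,.0156,.167,100.3)"
```

```text
time: 14.55
tool_pos: [0.5651, 0.015, 0.1676]
tool_rot: [3.141, -0.0, 1.749]
contact_force: [-8.0, 1.1, 14.9]
opening: 0.0216
grip_force: 25.0
t 14.55 travel [0.6, 0.2, 0.6] turn -0.01 pos [0.5651 0.015  0.1676] yaw 100.23 F [-8.   1.1 14.9]
```

```bash
python3 -m inch '{"travel":[[0,0,-1.5],[-1,0,-1.5],[-2,0,-1.5],[-2,0,-1.5]],"turn":[0,0,0,0],"claw":[1,1,1,1]}' ; python3 -m inch '{"travel":[[-1,0,0],[-1,0,0],[-1,0,0]],"turn":[0,0,0],"claw":[1,1,1]}'
```

```text
time: 14.95
tool_pos: [0.5659, 0.0137, 0.1679]
tool_rot: [3.14, -0.002, 1.749]
contact_force: [-4.5, 6.0, 8.6]
opening: 0.0218
grip_force: 25.0
time: 15.25
tool_pos: [0.566, 0.0131, 0.1679]
tool_rot: [3.14, -0.002, 1.749]
contact_force: [-4.2, 6.6, 9.9]
opening: 0.0219
grip_force: 25.0
```

```bash
python3 -m inch '{"travel":[[-1,0,0],[-1.5,0,0],[-1.5,0,0]],"turn":[0,0,0],"claw":[1,1,1]}'; python3 -m inch '{"travel":[[-0.5,0,0],[-1,0,0],[-1,0,0]],"turn":[0,0,0],"claw":[1,1,1]}'
```

```text
time: 15.55
tool_pos: [0.5663, 0.0116, 0.1682]
tool_rot: [3.14, -0.002, 1.749]
contact_force: [-4.2, 7.8, 11.2]
opening: 0.0218
grip_force: 25.0
time: 15.85
tool_pos: [0.5664, 0.0108, 0.1683]
tool_rot: [3.14, -0.003, 1.749]
contact_force: [-5.4, 7.3, 11.8]
opening: 0.0225
grip_force: 25.0
```

```bash
python3 -m inch '{"travel":[[0.5,0,-1.5],[0.5,0,-1.5],[0.5,0,-1.5],[0.5,0,-1.5],[0,0,-30],[0,0,-60],[0,0,-90],[0,0,-90],[0,-100,-90],[0,-100,-90],[0,-100,-90]],"turn":[0,0,0,0,0,0,0,0,0,0,0],"claw":[0,-1,-1,-1,-1,-1,-1,-1,-1,-1,-1]}'
python3 - <<'E'
from h import *
import pickle
go(.506,-.256,.26,73.6)
A=[]
for n,b in(('top',(220,185,300,245)),('side',(195,155,275,215))):
    d=snap(n);pickle.dump(d,open(n+'2.pkl','wb'))
    im=cv2.convertScaleAbs(d['pixels'][b[1]:b[3],b[0]:b[2],::-1],alpha=1.7)
    A.append(cv2.resize(im,None,fx=5,fy=5,interpolation=cv2.INTER_CUBIC))
d=pickle.load(open('top2.pkl','rb'))
im=cv2.convertScaleAbs(d['pixels'][210:260,335:385,::-1],alpha=3);B=cv2.resize(im,(250,250),interpolation=cv2.INTER_CUBIC)
d=pickle.load(open('side2.pkl','rb'))
im=cv2.convertScaleAbs(d['pixels'][245:305,260:320,::-1],alpha=3);C=cv2.resize(im,(250,250),interpolation=cv2.INTER_CUBIC)
b=np.zeros((250,800,3),np.uint8);b[:,:250]=B;b[:,300:550]=C
cv2.imwrite('pics/f.png',np.vstack([np.hstack(A),b]))
E
```

```text
time: 16.95
tool_pos: [0.461, -0.0082, 0.2542]
tool_rot: [-3.132, -0.003, 1.748]
contact_force: [0.9, -1.3, -0.3]
opening: 0.0917
grip_force: 0.0
t 16.95 travel [-251.8, 0.5, -6.6] turn 5.32 pos [ 0.461  -0.0082  0.2542] yaw 100.18 F [ 0.9 -1.3 -0.3]
```

View pics/f.png

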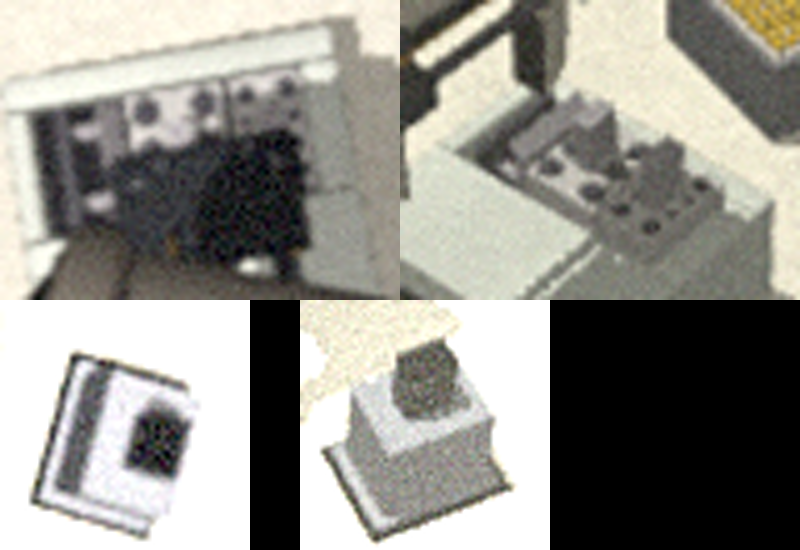

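Both blocks stand level in the well, touching at top crop (228,95). The handle appears at lower-left crop (160,442) in the top view and at (427,380) in the side view. I'll compare these with the stand pose.

Run:
```python
from h import *
import pickle
for n,f in(('top',lambda u,v:((u-335)*5,(v-210)*5+300)),('side',lambda u,v:((u-260)*4.167+300,(v-245)*4.167+300))):
    d=pickle.load(open(n+'2.pkl','rb'))
    y=np.radians(-16.4);R=np.array([[np.cos(y),-np.sin(y)],[np.sin(y),np.cos(y)]]);c=np.array([.506,-.2562])
    for z in(.106,.066):
        print(n,z,[tuple(int(round(k)) for k in f(*proj(d,(*(c+R@np.array(q)/1000),z)))) for q in((15,8.5),(15,-8.5),(-15,-8.5),(-15,8.5),(33,25),(33,-25),(-33,-25),(-33,25))])
    g=cv2.cvtColor(d['pixels'],cv2.COLOR_RGB2GRAY)
    x0,y0,x1,y1=(355,225,377,250) if n=='top' else (278,250,302,276)
    m=(g[y0:y1,x0:x1]<(22 if n=='top' else 42)).astype(np.uint8)
    cs=max(cv2.findContours(m,0,2)[0],key=cv2.contourArea);r=cv2.minAreaRect(cs);M=cv2.moments(cs)
    print(m.sum(),r,[tuple(int(k) for k in f(*(p+[x0,y0]))) for p in cv2.boxPoints(r)])
```

```text
top 0.106 [(161, 411), (194, 421), (179, 481), (146, 471), (138, 366), (236, 395), (203, 526), (104, 497)]
top 0.066 [(137, 412), (169, 422), (155, 479), (123, 469), (115, 369), (209, 397), (177, 522), (82, 494)]
66 ((10.970588684082031, 13.117647171020508), (8.246211051940918, 10.429031372070312), 14.03624439239502) [(128, 460), (141, 410), (181, 420), (168, 470)]
side 0.106 [(445, 336), (460, 359), (411, 377), (396, 354), (459, 304), (505, 370), (395, 412), (352, 342)]
side 0.066 [(439, 381), (454, 404), (406, 422), (391, 399), (453, 349), (497, 415), (390, 456), (349, 387)]
197 ((11.5, 13.5), (17.0, 15.0), 90.0) [(391, 341), (454, 341), (454, 412), (391, 412)]
```

```bash
python3 -m inch '{"travel":[[-50,0,0],[-100,0,0],[-150,0,0],[-200,0,0],[-250,0,0],[-250,0,20],[-250,0,40],[-250,0,60],[-250,0,60],[-250,0,60]],"turn":[5.3,5.3,5.3,5.3,5.3,5.3,5.3,5.3,5.3,5.3],"claw":[-0.2,-0.2,-0.2,-0.2,-0.2,-0.2,-0.2,-0.2,-0.2,-0.2]}'
python3 - <<'E'
from h import *
go(.506,-.254,.136,73.6)
E
```

```text
time: 18.05
tool_pos: [0.5133, -0.2549, 0.1966]
tool_rot: [3.141, -0.0, 1.287]
contact_force: [0.4, 0.0, 0.6]
opening: 0.0551
grip_force: 0.0
t 18.05 travel [-1.2, -7.3, 60.6] turn 0.03 pos [ 0.5133 -0.2549  0.1966] yaw 73.73 F [0.4 0.  0.6]
```

```bash
python3 -m inch '{"travel":[[-1,-7,15],[-1,-7,35],[-1,-7,50],[-1,-7,60],[-1,-7,60],[-1,-7,60],[-1,-7,60],[-1,-7,60],[-1,-7,60],[-1,-7,60],[-1,-7,60],[-1,-7,60]],"turn":[0,0,0,0,0,0,0,0,0,0,0,0],"claw":[-0.2,-0.2,-0.2,-0.2,0.3,0.8,0.8,0.8,0.8,0.8,0.8,0.8]}' 20; python3 -m inch '{"travel":[[0,0,0],[0,0,0],[0,0,-20],[0,0,-40],[0,0,-60],[0,0,-90],[0,0,-120],[0,0,-120],[0,0,-120]],"turn":[0,0,0,0,0,0,0,0,0],"claw":[1,1,1,1,1,1,1,1,1]}' 40
python3 - <<'E'
from h import *
y=np.radians(10.3);R=np.array([[np.cos(y),-np.sin(y)],[np.sin(y),np.cos(y)]])
for k in(.034,.037): print(np.array([.5674,.0038])+R@[0,k])
go(*(np.array([.5674,.0038])+R@[0,.036]),.255,100.3)
E
```

```text
time: 19.25
tool_pos: [0.5059, -0.2538, 0.1376]
tool_rot: [3.14, 0.0, 1.287]
contact_force: [-0.5, 0.1, 5.5]
opening: 0.0298
grip_force: 20.0
time: 20.15
tool_pos: [0.5053, -0.2535, 0.2568]
tool_rot: [3.141, 0.0, 1.287]
contact_force: [0.1, 0.5, -1.2]
opening: 0.0297
grip_force: 40.0
[0.56132072 0.03725209]
[0.56078432 0.04020375]
t 20.15 travel [296.6, -28.6, 1.8] turn -5.32 pos [ 0.5053 -0.2535  0.2568] yaw 73.72 F [ 0.1  0.5 -1.2]
```

```bash
python3 -m inch '{"travel":[[0,0,-30],[50,-5,-30],[100,-10,-30],[150,-14,-30],[200,-19,-30],[250,-24,-30],[297,-29,-30],[297,-29,-30],[297,-29,-30],[297,-29,-30],[297,-29,-30]],"turn":[0,-1,-3,-4,-5.3,-5.3,-5.3,-5.3,-5.3,-5.3,-5.3],"claw":[1,1,1,1,1,1,1,1,1,1,1]}'
python3 - <<'E'
from h import *
y=np.radians(10.3);R=np.array([[np.cos(y),-np.sin(y)],[np.sin(y),np.cos(y)]])
go(*(np.array([.5674,.0038])+R@[0,.036]),.255,100.3)
E
```

```text
time: 21.25
tool_pos: [0.5606, 0.0383, 0.2862]
tool_rot: [-3.14, -0.0, 1.747]
contact_force: [0.2, -0.7, -1.1]
opening: 0.0294
grip_force: 40.0
t 21.25 travel [0.9, 0.5, 31.2] turn -0.04 pos [0.5606 0.0383 0.2862] yaw 100.1 F [ 0.2 -0.7 -1.1]
```

```bash
python3 -m inch '{"travel":[[1,0.5,15],[1,0.5,32],[1,0.5,32],[1,0.5,32]],"turn":[0,0,0,0],"claw":[1,1,1,1]}'
python3 - <<'E'
from h import *
import pickle
y=np.radians(10.3);R=np.array([[np.cos(y),-np.sin(y)],[np.sin(y),np.cos(y)]]);og=np.array([.5674,.0038])
o=robot.observe();c=o['tool_pos'];print('heater xy',(R.T@(c[:2]-og)*1000).round(1),c)
d=snap('side');pickle.dump(d,open('side3.pkl','wb'))
x0,y0=190,130;S=8
im=cv2.convertScaleAbs(d['pixels'][y0:y0+74,x0:x0+74,::-1],alpha=1.7)
im=cv2.resize(im,None,fx=S,fy=S,interpolation=cv2.INTER_CUBIC)
cv2.imwrite('pics/g.png',im)
f=lambda p:tuple(int(round(k)) for k in((proj(d,p)[0]-x0)*S,(proj(d,p)[1]-y0)*S))
for a in(-10,10): 
    print('tip edge x',a,f((*(c[:2]+R@[a/1000,0]),c[2]-.1336)))
    print('blade top',a,f((*(c[:2]+R@[a/1000,-.0055]),c[2]-.0716)))
for n,a,b,z in(('plateedge',-28,39.9,.1),('plateedge',28,39.9,.1),('lip',-28,49,.109),('blk+y',-30,31.5,.097),('blk+y',30,31.5,.097),('tabL',0,7.5,.131)): print(n,f((*(og+R@[a/1000,b/1000]),z)))
E
```

```text
time: 21.65
tool_pos: [0.5612, 0.0398, 0.2549]
tool_rot: [-3.141, -0.0, 1.748]
contact_force: [0.4, -0.6, -0.8]
opening: 0.0303
grip_force: 40.0
heater xy [ 0.3 36.5] [0.56118058 0.0397805  0.25489469]
tip edge x -10 (278, 387)
blade top -10 (285, 248)
tip edge x 10 (318, 356)
blade top 10 (326, 217)
plateedge (236, 459)
plateedge (346, 373)
lip (214, 427)
blk+y (251, 480)
blk+y (368, 387)
tabL (363, 387)
```

View pics/g.png

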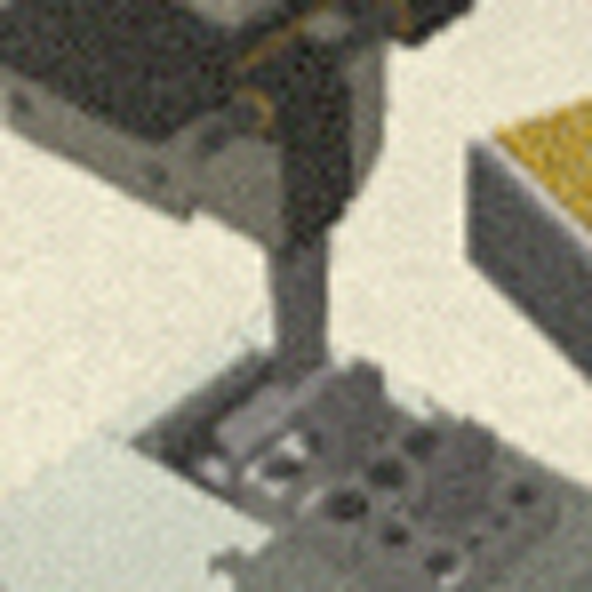

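The gauge hangs upright over the gap, with the blade tip at about (277–325, 385), the plate lip from (220,430) to (335,370), and the block corner at about (247,478). These match the predictions, so I'm lowering it carefully.

```bash
python3 -m inch '{"travel":[[-0.7,-0.3,10],[-0.7,-0.3,18],[-0.7,-0.3,22],[-0.7,-0.3,26],[-0.7,-0.3,30],[-0.7,-0.3,30]],"turn":[0,0,0,0,0,0],"claw":[1,1,1,1,1,1]}'
```

```text
time: 22.3
tool_pos: [0.5612, 0.0399, 0.2301]
tool_rot: [3.137, 0.002, 1.75]
contact_force: [-11.4, -1.1, 34.6]
opening: 0.0299
grip_force: 40.1
```

```bash
python3 -m inch '{"travel":[[0,0,-8],[1.5,0,-8],[3,0,-8],[3,0,-8],[3,0,-8]],"turn":[0,0,0,0,0],"claw":[1,1,1,1,1]}'; python3 -m inch '{"travel":[[0,0,3],[0,0,6],[0,0,8],[0,0,10],[0,0,10]],"turn":[0,0,0,0,0],"claw":[1,1,1,1,1]}'
```

```text
time: 22.8
tool_pos: [0.5603, 0.0431, 0.2319]
tool_rot: [-3.14, -0.0, 1.749]
contact_force: [0.5, 0.2, -0.7]
opening: 0.0298
grip_force: 39.9
time: 23.3
tool_pos: [0.5611, 0.0433, 0.2251]
tool_rot: [3.137, 0.0, 1.749]
contact_force: [-0.6, 1.3, 5.1]
opening: 0.0299
grip_force: 40.0
```

```bash
python3 -m inch '{"travel":[[1,0,-2],[1,0,0],[1,0,2],[1,0,3],[1,0,3]],"turn":[0,0,0,0,0],"claw":[1,1,1,1,1]}'
```

```text
time: 23.8
tool_pos: [0.5609, 0.0439, 0.2203]
tool_rot: [3.14, 0.0, 1.749]
contact_force: [0.9, 0.3, 6.3]
opening: 0.0298
grip_force: 40.0
```

```bash
python3 -m inch '{"travel":[[0,0,2],[0,0,4],[0,0,5],[0,0,5]],"turn":[0,0,0,0],"claw":[1,1,1,1]}'
python3 - <<'E'
from h import *
import pickle
o=robot.observe();c=o['tool_pos'];y=np.radians(10.3);R=np.array([[np.cos(y),-np.sin(y)],[np.sin(y),np.cos(y)]]);og=np.array([.5674,.0038])
F=o['contact_force'];print((R.T@(c[:2]-og)*1000).round(1),R.T@F[:2],F[2],np.round(o['torque'],2))
d=snap('side');pickle.dump(d,open('side4.pkl','wb'))
a=pickle.load(open('side3.pkl','rb'))
x0,y0=200,145;S=8
im=[cv2.resize(cv2.convertScaleAbs(q['pixels'][y0:y0+60,x0:x0+50,::-1],alpha=2.2),None,fx=S,fy=S,interpolation=cv2.INTER_CUBIC) for q in(a,d)]
cv2.imwrite('pics/h.png',np.hstack(im))
E
```

```text
time: 24.2
tool_pos: [0.5609, 0.0438, 0.2153]
tool_rot: [3.14, 0.0, 1.749]
contact_force: [0.4, -1.1, 6.7]
opening: 0.0298
grip_force: 40.0
[ 0.8 40.5] [ 0.2322323  -1.12780095] 6.705210751026721 [-0.2  -0.12  0.03]
```

View pics/h.png

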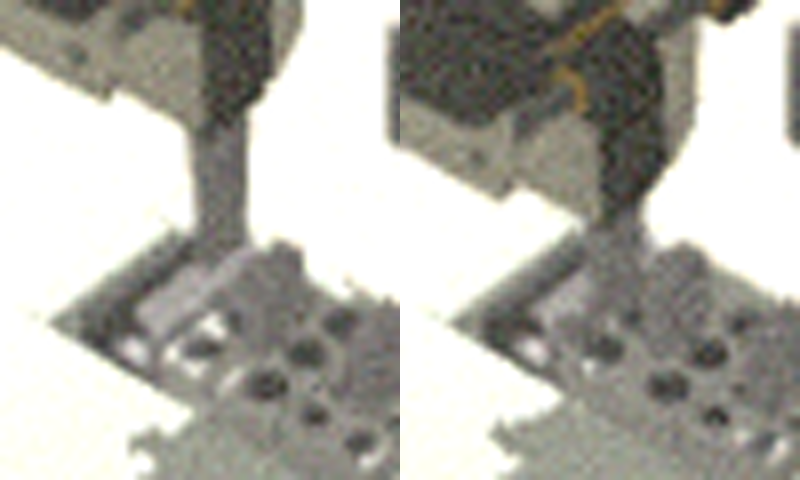

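Comparing before (left) and after (right): the blade is now between the plate lip (545,305) and the block, with handle's underside near (620,215). That puts it about 20 mm deep, without visible slip or block movement. I'll probe sideways for play.

```bash
python3 -m inch '{"travel":[[-0.5,0,-1],[-1,0,-1],[-1,0,-1]],"turn":[0,0,0],"claw":[1,1,1]}';python3 -m inch '{"travel":[[-0.5,0,0],[-1,0,0],[-1,0,0]],"turn":[0,0,0],"claw":[1,1,1]}'
```

```text
time: 24.55
tool_pos: [0.5609, 0.0429, 0.2157]
tool_rot: [3.141, 0.0, 1.749]
contact_force: [3.4, -0.5, 1.4]
opening: 0.0298
grip_force: 40.0
time: 24.85
tool_pos: [0.5604, 0.0423, 0.2156]
tool_rot: [-3.141, -0.001, 1.749]
contact_force: [1.5, 1.9, 1.5]
opening: 0.0298
grip_force: 40.0
```

```bash
python3 -m inch '{"travel":[[-0.5,0,0],[-1,0,0],[-1,0,0]],"turn":[0,0,0],"claw":[1,1,1]}';python3 -m inch '{"travel":[[-0.5,0,0],[-1,0,0],[-1,0,0]],"turn":[0,0,0],"claw":[1,1,1]}'
```

```text
time: 25.15
tool_pos: [0.5603, 0.0413, 0.2155]
tool_rot: [-3.14, -0.001, 1.749]
contact_force: [0.1, 3.7, 2.4]
opening: 0.0299
grip_force: 40.0
time: 25.45
tool_pos: [0.5606, 0.0403, 0.2156]
tool_rot: [-3.141, -0.001, 1.749]
contact_force: [-2.1, 4.9, 2.5]
opening: 0.0298
grip_force: 40.0
```

```bash
python3 -m inch '{"travel":[[-0.5,0,0],[-1,0,0],[-1,0,0]],"turn":[0,0,0],"claw":[1,1,1]}';python3 -m inch '{"travel":[[0,0,2],[0,0,4],[0,0,4]],"turn":[0,0,0],"claw":[1,1,1]}'; python3 -c "
from h import *
print(robot.observe()['torque'])"
```

```text
time: 25.75
tool_pos: [0.5605, 0.0394, 0.2149]
tool_rot: [-3.139, -0.002, 1.749]
contact_force: [-1.3, 6.3, -1.3]
opening: 0.0299
grip_force: 40.0
time: 26.05
tool_pos: [0.5608, 0.0396, 0.2116]
tool_rot: [-3.141, -0.001, 1.749]
contact_force: [-0.1, 5.2, -1.1]
opening: 0.0299
grip_force: 40.0
[ 1.07496712  0.32176223 -0.04654732]
```

```bash
python3 -m inch '{"travel":[[0,0,2],[0,0,4],[0,0,4]],"turn":[0,0,0],"claw":[1,1,1]}';python3 -m inch '{"travel":[[0,0,2],[0,0,4],[0,0,4]],"turn":[0,0,0],"claw":[1,1,1]}'
```

```text
time: 26.35
tool_pos: [0.5609, 0.0399, 0.2077]
tool_rot: [-3.141, -0.002, 1.749]
contact_force: [-0.6, 7.2, 2.7]
opening: 0.0301
grip_force: 40.0
time: 26.65
tool_pos: [0.561, 0.0401, 0.2039]
tool_rot: [3.141, -0.002, 1.749]
contact_force: [-0.8, 8.5, 3.7]
opening: 0.03
grip_force: 40.0
```

```bash
python3 -m inch '{"travel":[[0.5,0,2],[0.8,0,4],[0.8,0,4]],"turn":[0,0,0],"claw":[1,1,1]}';python3 -m inch '{"travel":[[0,0,2],[0.3,0,4],[0.3,0,4]],"turn":[0,0,0],"claw":[1,1,1]}'
```

```text
time: 26.95
tool_pos: [0.5609, 0.0406, 0.1998]
tool_rot: [3.141, -0.001, 1.749]
contact_force: [-0.7, 6.6, 3.6]
opening: 0.0293
grip_force: 40.0
time: 27.25
tool_pos: [0.5609, 0.0409, 0.1958]
tool_rot: [3.141, -0.001, 1.749]
contact_force: [0.3, 6.0, 4.1]
opening: 0.0296
grip_force: 40.0
```

```bash
for i in 1 2 3; do python3 -m inch '{"travel":[[0.4,0,0],[0.8,0,0],[0.8,0,0]],"turn":[0,0,0],"claw":[1,1,1]}' | egrep 'pos|contact'; done
```

```text
tool_pos: [0.5609, 0.0411, 0.1958]
contact_force: [-0.6, 5.6, 3.5]
tool_pos: [0.5608, 0.0413, 0.1958]
contact_force: [-0.4, 2.5, 3.6]
tool_pos: [0.5608, 0.0417, 0.1958]
contact_force: [0.9, -2.7, 2.2]
```

```bash
for i in 1 2; do python3 -m inch '{"travel":[[-0.2,0,1],[-0.3,0,2],[-0.3,0,2],[-0.3,0,2]],"turn":[0,0,0,0],"claw":[1,1,1,1]}' | egrep 'pos|contact'; done; python3 -c "
from h import *
o=robot.observe();print(o['torque'],o['tool_rot'])"
```

```text
tool_pos: [0.5608, 0.0421, 0.1942]
contact_force: [0.1, -0.5, 6.0]
tool_pos: [0.561, 0.0421, 0.1925]
contact_force: [0.0, 1.4, 7.4]
[0.20165683 0.05971902 0.05529973] [ 3.14006958e+00 -2.59484948e-04  1.74908528e+00]
```

```bash
python3 -m inch '{"travel":[[0,0,0],[0,0,0],[0,0,0],[0,0,0],[0,0,0],[0,0,0],[0,0,0],[0,0,0]],"turn":[0,0,0,0,0,0,0,0],"claw":[1,1,1,1,1,1,1,1]}'
python3 - <<'E'
from h import *
import pickle
a=pickle.load(open('side2.pkl','rb'))['pixels'].astype(np.float32).mean(2);d=snap('side');pickle.dump(d,open('side5.pkl','wb'));b=d['pixels'].astype(np.float32).mean(2)
# block shift: phase correlation on hole patches, by tab of small block, and visible large-block front part
for n,(x0,y0,x1,y1) in dict(small=(232,180,262,208),large=(216,182,240,206)).items():
    p=b[y0:y1,x0:x1];r=cv2.matchTemplate(a[y0-5:y1+5,x0-5:x1+5],p,cv2.TM_CCOEFF_NORMED);_,m,_,l=cv2.minMaxLoc(r);print(n,round(m,2),l[0]-5,l[1]-5)
E
```

```text
time: 29.75
tool_pos: [0.561, 0.0421, 0.1925]
tool_rot: [3.14, -0.0, 1.749]
contact_force: [0.6, 0.9, 7.0]
opening: 0.0299
grip_force: 40.0
small 0.72 0 0
large 0.66 0 0
```

```bash
python3 -c "
from cell import robot
print(robot.hand_in())"
```

```text
the job is handed in; nothing more can be done
None
```

I handed the job in at about 30 s of the 72 s allowed; no verdict came back. Both blocks stand in the well, and the gauge is still gripped between the clamp plate and the large block, dragging at about 7–8 N with its tip an estimated 41 mm below the plate edge; the plate's give was not measured directly, and I estimate under 2 mm.

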